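# Open the interlocked watering station on the seedling bench

## Robot

A 6-joint arm with a two-finger parallel gripper is mounted at the origin on the work surface. World frame = base frame: x ahead of the robot, y to its left, z up, the work surface at z = 0. Lengths are in m, angles in degrees, forces in N, time in s.
With the tool pointing down it reaches from about 0.3 to 0.75 m from the base axis. Payload 8.5 kg.
Tool frame: the origin (TCP) lies midway between the tips of the shut fingers; the grasp point (between the pads) lies behind it (grasp_offset is the z of the grasp point in the tool frame, in m); z points along the fingers, y is the direction in which the jaws open and shut (so a half turn about z gives the same grasp; the last joint's range is limited). The gripper opens to 85 mm and grips with 20 to 120 N. Pads are 22 mm wide; open, the fingers measure 114 mm over their backs; the gripper's body (76 mm by 85 mm) begins 54 mm behind the grasp point. The pads swing forward as they close: fully open they stand 13 mm farther back than shut.
Start: joints at [-78.742, 21.807, 74.336, -0, 83.858, -12.336], TCP at [0.22, -0.504, 0.231] pointing down, gripper open.
Joint ranges: [-178.18, 178.18], [-50.72, 133.34], [12.68, 142.11], [-81.47, 261.47], [9.98, 163.14], [-165.26, 165.26]. Speed limits (degrees/s): [136.94, 136.94, 180, 180, 180, 180].

## Interface

Orientations are given as a 3x3 rotation matrix whose columns are the frame's x, y, z axes.
In Python, from rig import * gives the robot as it stands.
- The arm moves only by the shell command python3 -m pendant 'ROWS' [FORCE]. ROWS is JSON, one flat list of numbers, 7 for each row, row after row: the finger opening in mm, from 0 to 85.4, then the shift along the tool's x, y, z in units of 50 mm (1.0 is 50 mm), then the turn, a rotation vector about the tool's x, y, z in units of 8 degrees (1.0 is 8 degrees). In form: [hand, dx, dy, dz, wx, wy, wz, hand, dx, dy, dz, wx, wy, wz, ...]. A call has 1 to 12 rows; each row shifts and turns the commanded pose from where the row before left it, along the tool's axes as they then stand; what a row does not reach is not made up. A row lasts 1/10 s, in which the tool goes at most 50 mm and 8.59 degrees, less where a joint would pass 70% of its speed; a pose out of reach is approached as far as the arm can. A call is refused whole if a number of a shift passes 1 or a number of a turn 1, either way. A call with a gripper value outside its range is refused whole. The fingers move at their own pace and stop on an object; FORCE is the grip in N (left out, the last holds). Time passes only in rows, so rows that do not move let the fingers close. It gives the time, the measured TCP pose, the force and the opening at its end, in the units of the state.
- observe(): the state, without advancing time (a new reading comes with each control period).
- get_image(name): name is "scene" or "side" or "wrist"; returns a dict with "frame" (420x560x3 uint8, red, green, blue), "depth" (420x560 float32, m along the optical axis (not along the pixel's ray), 0 where there is no reading), "K" (3x3 intrinsics, pixels), "rvec" (rotation vector, rad) and "tvec" (3), from world to camera coordinates, as OpenCV has them. Camera axes: x right, y down, z forward; pixel columns grow to the right and rows downward; lengths in m; the calibration is good to about 2 mm. A picture is of the moment at which its call begins.
- close_job(): hands the job in, once; it reports no verdict.
The state is a dict: "time_s": time; "q": joint angles; "qvel": joint speeds; "joint_efforts": joint torques, N m; "position": TCP position; "tool_rot": TCP orientation; "ft_force": force on the tool from outside, world axes, zero at the start; "wrist_torque": the same for the moment, N m; "grip_width": finger opening in m.
Only numpy, scipy, OpenCV 4.12 (cv2) and the standard library are available. Lean on these libraries where they do the work, as an engineer would, in place of code of your own. Each camera call takes 0.05 s, during which the arm holds its last target.

## Task

Set the watering station: swing the isolator (red grip) anticlockwise until you feel it come fully home against its stop, then swing the selector (green grip) anticlockwise all the way over, which the interlock allows only once the isolator is home. Work by feel and gently, never forcing the isolator on its stop or the selector against the interlock; leave the things standing around where they are, and let go of both levers.

Things in the scene. Friction and masses are not known exactly. Their poses are not given: they have to be found in the camera images.
- station: Interlocked valve station fixed to the bench at any yaw: grey box, white top, 210 (x) x 340 (y) x 60 mm high, brass pipe stubs on its +x side. Origin: centre of its underside. On top two levers swing level about upright spindles with hubs 34 mm wide, 30 mm high: isolator (red grip) at its x 0, y +75 mm, selector (green grip) at x 0, y -75 mm. The isolator starts pointing 7 to 24 deg anticlockwise of the station's +x.
- isolator_pivot (a point): On the isolator's spindle axis, 105 mm above the bench, level with the middle of the grip. The isolator's home is unmarked and out of sight: 40 to 115 deg anticlockwise (from above) of where the lever is found, different each time. Home is felt as a stiff buffer: the push at the grip then rises by about 3 N per mm.
- isolator_grip (a point): Centre of the red grip, 105 mm above the bench: upright, round, 18 mm diameter, 47 mm tall (83 to 130 mm above the bench), 85 mm from the spindle, on a flat arm 20 mm wide. Friction takes about 5 N at the grip and holds the lever where it is left. Seated at 3 to 9 N above friction; above 14 N over friction the stop is overloaded. If left over about 2 mm short of the buffer, the selector is blocked.
- selector_pivot (a point): On the selector's spindle axis, 105 mm above the bench, level with the middle of the grip.
- selector_grip (a point): Centre of the green grip, 105 mm above the bench; same grip and arm as the isolator's, 85 mm from its spindle. The lever starts pointing along the station's -x (10 to 13 deg anticlockwise of it, from above) and is swung anticlockwise too. Friction takes about 4 N at the grip and holds it where it is left.
- selector: The selector (green grip) with its spindle; origin on the spindle axis at the bench. Its axes match the station's when off (yaw 0 to it) and stand 1.2 rad anticlockwise when fully over, a firm end stop. While the isolator is not home it meets the interlock at about 0.08 rad; once past, it locks the isolator. Over 20 N from the interlock (about 21 N above friction at the grip) damages it.
- isolator: The isolator lever (red grip) with its spindle and hidden cam; origin on the spindle axis at the bench. Its x axis points 7 deg clockwise of the lever arm. Its cam is clamped on the spindle at a chance angle, so home is found only by feel.
- stop_block: Stop block of the isolator inside the station, out of sight; fixed. It carries the buffer that the isolator meets at home, and is damaged by more than 25 N (about 14 N at the red grip above the friction). Its place does not tell the lever's home angle.
- connector: Bystander: loose brass hose connector, 30 mm diameter, 28 mm tall, standing on the station's top between the levers. Origin: centre of its underside.
- pot: Bystander: terracotta pot, 90 mm wide, 80 mm tall, beside the station. Origin: centre of its underside.
- trowel: Bystander: hand trowel lying flat, 265 mm long, wooden handle towards its -x. Origin: under the front end of the handle.
- dibber: Bystander: wooden dibber lying, 150 mm long, 28 mm thick. Origin: centre of its blunt end, its z axis along its length.
- seed_tin: Bystander: green tin, 72 mm diameter, 90 mm tall. Origin: centre of its underside.
- feed_bottle: Bystander: amber bottle, 60 mm diameter, 150 mm tall. Origin: centre of its underside.
- cup: Bystander: red plastic cup, 72 mm wide, 75 mm tall. Origin: centre of its underside.

How it is judged:
By the outcome, as a careful person would: the job done as asked, in the order asked, and still so for the second after the job is handed in, with the robot touching nothing.
It also fails if it takes over 58 s, if anything falls off the work surface, if the arm or the gripper's body presses on something with over 40 N, if the wrist force passes 120 N, or if a joint passes its speed limit or range.

## Working session

There is one attempt and no reset: what is moved stays moved. The work goes in short steps, Python scripts to look and compute and a shell command to move; the robot and the scene stay as the last step left them, time stands still between calls to the robot, and variables do not carry over. Pictures are saved under pics/ and viewed, and the job is handed in when it is done.

```bash
ls; mkdir -p pics
python3 - <<'E'
from rig import *
import cv2,numpy as np
s=observe();print({k:np.round(v,3).tolist() for k,v in s.items()})
for n in ["scene","side","wrist"]:
    im=get_image(n);cv2.imwrite(f"pics/{n}0.png",im["frame"][:,:,::-1]);np.savez(f"pics/{n}0.npz",**im)
    R=cv2.Rodrigues(np.array(im["rvec"]))[0];print(n,(-R.T@np.array(im["tvec"]).ravel()).round(3),R[2].round(2))
E
```

```text
pics
{'time_s': 0.0, 'q': [-78.743, 21.841, 74.386, -0.001, 83.857, -12.335], 'qvel': [-0.135, -0.062, -0.109, -0.033, 0.002, -0.059], 'joint_efforts': [-0.003, -44.847, -23.128, -0.0, 0.005, -0.0], 'position': [0.22, -0.504, 0.231], 'tool_rot': [[0.916, 0.4, -0.0], [0.4, -0.916, 0.001], [0.0, -0.001, -1.0]], 'ft_force': [0.126, -1.27, -0.221], 'wrist_torque': [0.009, 0.007, 0.034], 'grip_width': 0.085}
scene [ 1.531 -0.165  0.958] [-0.75  0.15 -0.64]
side [ 0.187 -0.85   1.042] [ 0.24  0.68 -0.69]
wrist [ 0.292 -0.474  0.374] [-0.28 -0.12 -0.95]
```

View pics/scene0.png

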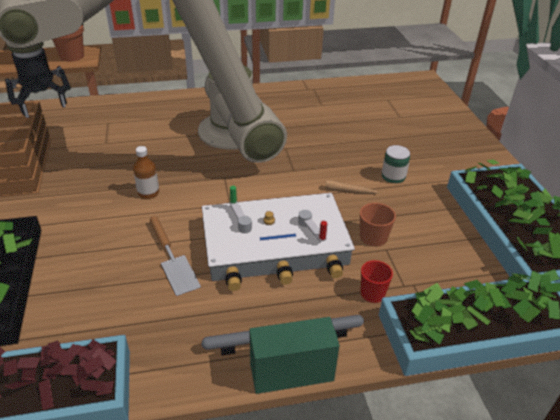

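View pics/side0.png

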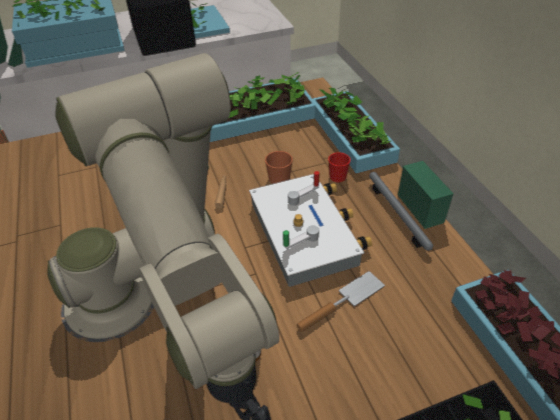

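The scene view shows the red grip at about (323,230) with its hub at (305,217). The green grip is at (234,194) with its hub at (245,223), and the connector is at (269,217). Next I'll turn these into positions.

```bash
cat > h.py <<'E'
import numpy as np,cv2
def cloud(im):
    R=cv2.Rodrigues(np.array(im["rvec"]))[0];t=np.array(im["tvec"]).ravel();K=im["K"];d=im["depth"]
    v,u=np.indices(d.shape);P=np.stack([(u-K[0,2])/K[0,0]*d,(v-K[1,2])/K[1,1]*d,d],-1)
    return (P-t)@R
def comps(P,d,m,lo=20):
    n,l,s,c=cv2.connectedComponentsWithStats(m.astype(np.uint8))
    for i in range(1,n):
        if s[i,4]>=lo:
            q=P[(l==i)&(d>0)];print(c[i].round(0),s[i,4],q.mean(0).round(4),q.min(0).round(3),q.max(0).round(3))
E
python3 - <<'E'
import numpy as np,cv2
from h import *
for n in ["scene","side"]:
    im=np.load(f"pics/{n}0.npz");P=cloud(im);d=im["depth"];f=im["frame"];h=cv2.cvtColor(f,cv2.COLOR_RGB2HSV)
    ok=(P[...,2]>.07)&(P[...,2]<.135)&(P[...,0]>.3)&(P[...,0]<.9)&(abs(P[...,1])<.4)&(d>0)
    S=h[...,1]>120;H=h[...,0]
    print(n,'red');comps(P,d,ok&S&((H<6)|(H>174)),8)
    print('green');comps(P,d,ok&S&(H>45)&(H<85),8)
    print('brass');comps(P,d,ok&S&(H>12)&(H<32),8)
    print('grey hub');comps(P,d,ok&(h[...,1]<60)&(P[...,2]>.084)&(P[...,2]<.096),10)
    top=(abs(P[...,2]-.06)<.004)&(h[...,1]<40)&(h[...,2]>150)&(P[...,0]>.3)&(P[...,0]<.9)&(abs(P[...,1])<.4)
    q=P[top][:,:2].astype(np.float32);r=cv2.minAreaRect(q);print(len(q),r)
    allh=(P[...,2]>.02)&(P[...,0]>.2)&(P[...,0]<.95)&(abs(P[...,1])<.4)&(d>0)&(P[...,2]<.16)
    print('all');comps(P,d,allh,60)
E
```

```text
scene red
[323. 230.] 94 [0.6431 0.1303 0.1139] [0.631 0.125 0.084] [0.65  0.138 0.134]
[376. 272.] 203 [0.7583 0.2258 0.0747] [0.722 0.192 0.07 ] [0.795 0.262 0.08 ]
[ 97. 345.] 41 [ 0.8547 -0.3704  0.0835] [ 0.843 -0.386  0.071] [ 0.881 -0.356  0.108]
[ 82. 349.] 23 [ 0.858  -0.3972  0.0821] [ 0.846 -0.4    0.071] [ 0.874 -0.393  0.104]
[109. 352.] 14 [ 0.8791 -0.3461  0.0876] [ 0.872 -0.352  0.082] [ 0.891 -0.339  0.093]
green
[233. 194.] 62 [ 0.4777 -0.0589  0.1145] [ 0.465 -0.064  0.092] [ 0.486 -0.053  0.135]
[469. 284.] 22 [0.8539 0.3941 0.106 ] [0.845 0.388 0.103] [0.862 0.399 0.109]
[440. 297.] 705 [0.8736 0.3215 0.1026] [0.84  0.252 0.078] [0.9   0.397 0.125]
[478. 299.] 27 [0.8921 0.3956 0.1035] [0.88  0.385 0.098] [0.899 0.4   0.107]
[454. 305.] 13 [0.8967 0.3413 0.0999] [0.893 0.335 0.095] [0.9   0.348 0.103]
brass
[144. 169.] 162 [ 0.3126 -0.2781  0.1001] [ 0.301 -0.302  0.078] [ 0.326 -0.251  0.134]
[269. 218.] 83 [0.5439 0.0213 0.0816] [0.528 0.009 0.07 ] [0.554 0.032 0.092]
grey hub
[236. 207.] 46 [ 0.4959 -0.053   0.086 ] [ 0.478 -0.064  0.084] [ 0.518 -0.043  0.092
[... 2393 characters left out ...]
52 ((0.5540432333946228, 0.03758278489112854), (0.3513306677341461, 0.2157924473285675), 89.2259750366211)
all
[358. 146.] 2581 [0.8537 0.2787 0.0648] [0.719 0.191 0.02 ] [0.95  0.4   0.123]
[304. 222.] 8586 [0.5553 0.0304 0.0599] [ 0.442 -0.14   0.02 ] [0.71  0.341 0.133]
[423. 193.] 2005 [ 0.9085 -0.0177  0.0886] [ 0.889 -0.084  0.02 ] [0.95  0.083 0.126]
[401. 212.] 872 [ 0.8423 -0.0192  0.0383] [ 0.831 -0.172  0.02 ] [0.86  0.171 0.048]
[220. 194.] 136 [0.3682 0.2639 0.0244] [0.343 0.218 0.02 ] [0.397 0.334 0.032]
[483. 292.] 1676 [ 0.867  -0.3635  0.0693] [ 0.815 -0.4    0.02 ] [ 0.95  -0.319  0.114]
[314. 316.] 301 [ 0.4704 -0.251   0.0246] [ 0.422 -0.273  0.02 ] [ 0.528 -0.227  0.034]
```

Run:
```python
import cv2
a=cv2.imread('pics/scene0.png')[170:320,110:420];cv2.imwrite('pics/scenez.png',cv2.resize(a,None,fx=2.5,fy=2.5,interpolation=2))
```

```text
(no output)
```

View pics/scenez.png

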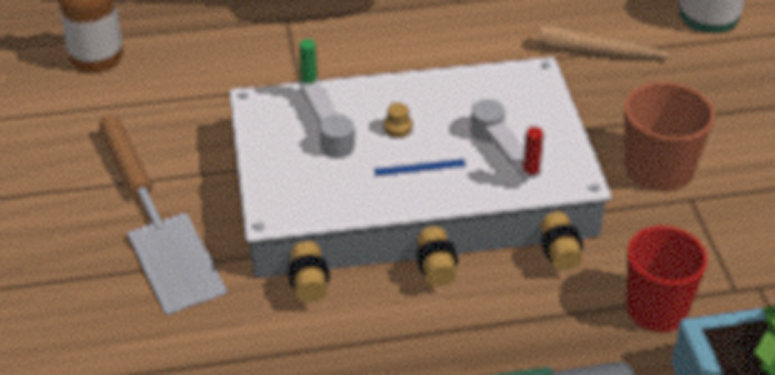

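```bash
cat >> h.py <<'E'
def plan(target,yaw_y=None):
    from rig import observe
    s=observe();R=np.array(s["tool_rot"]);p=np.array(s["position"])
    d=R.T@(np.array(target)-p)
    y=np.degrees(np.arctan2(R[1,1],R[0,1]))
    print("pos",p.round(4),"yaw_y",y.round(2),"tool d units50mm",(d/.05).round(3), "wz units", None if yaw_y is None else round(-((yaw_y-y+180)%360-180)/8,3),"t",s["time_s"])
E
python3 - <<'E'
import rig;from h import *
print([k for k in dir(rig) if not k.startswith('__')], getattr(rig,'grasp_offset',None))
plan([.6375,.1335,.23],-75)
E
```

```text
['MotionError', 'close_job', 'get_image', 'grasp_offset', 'observe'] -0.0187
pos [ 0.2201 -0.5038  0.2309] yaw_y -66.4 tool d units50mm [12.752 -8.338  0.03 ] wz units 1.075 t 0.15
```

```bash
python3 -m pendant '[50,0.71,-0.46,0,0,0,0,50,0.71,-0.46,0,0,0,0,50,0.71,-0.46,0,0,0,0,50,0.71,-0.46,0,0,0,0,50,0.71,-0.46,0,0,0,0,50,0.71,-0.46,0,0,0,0,50,0.71,-0.46,0,0,0,0,50,0.71,-0.46,0,0,0,0,50,0.71,-0.46,0,0,0,0,50,0.71,-0.46,0,0,0,0,50,0.71,-0.46,0,0,0,0,50,0.71,-0.46,0,0,0,0]' 20
python3 -m pendant '[45,0.7,-0.46,0,0,0,0,45,0.7,-0.46,0,0,0,0,45,0.7,-0.46,0,0,0,0,45,0.7,-0.46,0,0,0,0,45,0.7,-0.46,0,0,0,0,45,0.5,-0.35,0,0,0,0,45,0,0,0,0,0,0.6,45,0,0,0,0,0,0.45,45,0,0,0,0,0,0]'
python3 - <<'E'
from rig import *
from h import *
plan([.6375,.1335,.23],-75)
im=get_image("wrist");cv2.imwrite("pics/w1.png",im["frame"][:,:,::-1]);np.savez("pics/w1.npz",**im)
print(observe()["ft_force"],observe()["q"])
P=cloud(im);d=im["depth"];h=cv2.cvtColor(im["frame"],cv2.COLOR_RGB2HSV);S=h[...,1]>120;H=h[...,0]
ok=(P[...,2]>.07)&(P[...,2]<.135)&(d>0)
comps(P,d,ok&S&((H<6)|(H>174)),30)
comps(P,d,ok&S&((H<6)|(H>174))&(P[...,2]>.125),10)
comps(P,d,(P[...,2]>.087)&(P[...,2]<.094)&(h[...,1]<70),80)
E
```

```text
time_s: 1.35
position: [0.5007, -0.0789, 0.2312]
tool_rot: [[0.916, 0.4, -0.0], [0.4, -0.916, 0.0], [-0.0, -0.0, -1.0]]
ft_force: [0.5, -1.2, 0.5]
grip_width: 0.0503
time_s: 2.25
position: [0.6302, 0.1212, 0.2308]
tool_rot: [[0.965, 0.262, -0.001], [0.262, -0.965, -0.0], [-0.001, -0.0, -1.0]]
ft_force: [-0.1, 0.0, -1.6]
grip_width: 0.0451
pos [0.6302 0.1212 0.2308] yaw_y -74.81 tool d units50mm [ 0.205 -0.2    0.016] wz units 0.024 t 2.25
[-0.37634175  0.16360512 -0.28803709] [3.13298164e-01 3.13514372e+01 5.82048719e+01 1.31221519e-03
 9.04795698e+01 7.50354248e+01]
[177.  17.] 643 [0.7319 0.2197 0.075 ] [0.723 0.193 0.07 ] [0.751 0.252 0.078]
[258. 181.] 720 [0.6406 0.1333 0.1229] [0.63  0.124 0.087] [0.646 0.141 0.132]
[257. 186.] 490 [0.6386 0.1331 0.1298] [0.63  0.124 0.125] [0.646 0.141 0.132]
[261. 270.] 1118 [0.5569 0.1104 0.0906] [0.539 0.094 0.087] [0.573 0.127 0.093]
[422. 310.] 896 [ 0.556  -0.0372  0.0904] [ 0.537 -0.056  0.087] [ 0.57  -0.023  0.092]
```

View pics/w1.png

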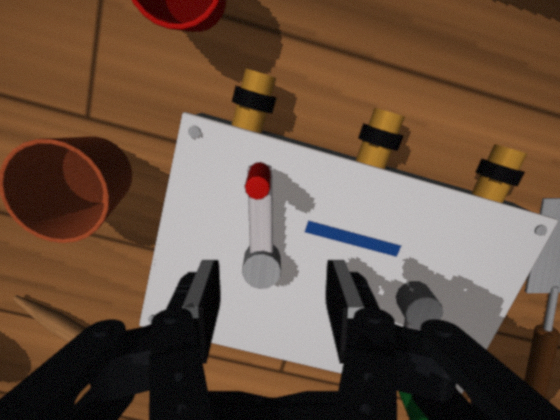

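The wrist view shows the red grip at (257,180) and its hub at (262,268). This puts the grip at (0.638, 0.133) and the spindle at (0.556, 0.111), so the radius is 85 mm and the angle 14.8°, which agrees with the sizes given. Next I'll go down around the grip.

```bash
python3 -m pendant '[45,0.22,-0.19,0,0,0,0.05,45,0,0,0.5,0,0,0,45,0,0,0.6,0,0,0,45,0,0,0.6,0,0,0,45,0,0,0.6,0,0,0,45,0,0,0.3,0,0,0,45,0,0,0.15,0,0,0,45,0,0,0.05,0,0,0,45,0,0,0,0,0,0,45,0,0,0,0,0,0]' 40
python3 - <<'E'
from h import *
plan([.638,.133,.09],-75.2)
E
python3 -c "
from rig import *
print(observe()['q'])"
```

```text
time_s: 3.3
position: [0.6389, 0.1329, 0.0924]
tool_rot: [[0.967, 0.256, 0.002], [0.256, -0.967, 0.0], [0.002, 0.0, -1.0]]
ft_force: [0.2, -0.3, -0.9]
grip_width: 0.045
pos [0.6389 0.1329 0.0924] yaw_y -75.19 tool d units50mm [-0.017 -0.006  0.049] wz units 0.001 t 3.3
[1.38025804e+00 3.86217782e+01 6.81410831e+01 1.17852563e-03
 7.31312178e+01 7.65718276e+01]
```

```bash
python3 -m pendant '[25,0,0,0.02,0,0,0,25,0,0,0,0,0,0,25,0,0,0,0,0,0,25,0,0,0,0,0,0]'
python3 -m pendant '[25,-0.001,-0.06,0,0,0,-0.25,25,-0.001,-0.06,0,0,0,-0.25,25,-0.001,-0.06,0,0,0,-0.25,25,-0.001,-0.06,0,0,0,-0.25]'
python3 -c "
from h import *
import math
a=math.radians(14.8+8);plan([.556+.085*math.cos(a),.1112+.085*math.sin(a),.09],-75.2+8)"
```

```text
time_s: 3.7
position: [0.6384, 0.133, 0.0905]
tool_rot: [[0.967, 0.255, 0.0], [0.255, -0.967, 0.0], [0.0, 0.0, -1.0]]
ft_force: [0.3, -0.7, 0.1]
grip_width: 0.0248
time_s: 4.1
position: [0.6349, 0.1434, 0.0904]
tool_rot: [[0.922, 0.388, 0.001], [0.388, -0.922, -0.002], [-0.0, 0.002, -1.0]]
ft_force: [1.4, -4.9, -0.0]
grip_width: 0.025
pos [0.6349 0.1434 0.0904] yaw_y -67.15 tool d units50mm [-0.003 -0.018  0.008] wz units 0.007 t 4.1
```

```bash
cat > g.py <<'E'
# reading only: push along the tangent; stop the chain if past the limit
import sys,numpy as np
from rig import observe
s=observe();R=np.array(s["tool_rot"]);f=R.T@np.array(s["ft_force"]);p=np.array(s["position"])
c=np.array([.556,.1112]) if sys.argv[2]=="i" else np.array([.5545,-.0380])
v=p[:2]-c
print(f"t {s['time_s']:.2f} push {f[1]:.2f} rad {f[0]:.2f} z {f[2]:.2f} ang {np.degrees(np.arctan2(v[1],v[0])):.2f} r {np.hypot(*v)*1e3:.1f} z {p[2]:.4f}")
sys.exit(0 if abs(f[1])<float(sys.argv[1]) else 1)
E
python3 -m pendant '[25,-0.004,-0.119,0,0,0,-0.5,25,-0.004,-0.119,0,0,0,-0.5,25,-0.004,-0.119,0,0,0,-0.5,25,-0.004,-0.119,0,0,0,-0.5,25,-0.004,-0.119,0,0,0,-0.5,25,-0.004,-0.119,0,0,0,-0.5]' && python3 g.py 9 i; python3 g.py 9 i;python3 -m pendant '[25,0,0,0,0,0,0]'; python3 g.py 9 i
```

```text
time_s: 4.7
position: [0.615, 0.1727, 0.0904]
tool_rot: [[0.683, 0.731, 0.001], [0.731, -0.683, -0.001], [-0.0, 0.002, -1.0]]
ft_force: [3.4, -3.7, -1.3]
grip_width: 0.0252
t 4.70 push 4.96 rad -0.38 z 1.34 ang 46.19 r 85.2 z 0.0904
t 4.70 push 4.96 rad -0.38 z 1.34 ang 46.19 r 85.2 z 0.0904
time_s: 4.8
position: [0.6144, 0.1734, 0.0904]
tool_rot: [[0.684, 0.729, 0.0], [0.729, -0.684, -0.0], [-0.0, 0.001, -1.0]]
ft_force: [0.8, -0.7, -0.3]
grip_width: 0.0249
t 4.80 push 1.07 rad 0.08 z 0.34 ang 46.81 r 85.3 z 0.0904
```

```bash
python3 -m pendant '[25,-0.002,-0.089,0,0,0,-0.375,25,-0.002,-0.089,0,0,0,-0.375]' >/dev/null && python3 g.py 9 i; p='python3 -m pendant'; 
python3 -m pendant '[25,0,-0.02,0,0,0,-0.084,25,0,-0.02,0,0,0,-0.084]' >/dev/null && python3 g.py 7.5 i && python3 -m pendant '[25,0,-0.02,0,0,0,-0.084]' >/dev/null && python3 g.py 7.5 i && python3 -m pendant '[25,0,-0.02,0,0,0,-0.084]' >/dev/null && python3 g.py 7.5 i && python3 -m pendant '[25,0,-0.02,0,0,0,-0.084]' >/dev/null && python3 g.py 7.5 i && python3 -m pendant '[25,0,-0.02,0,0,0,-0.084]' >/dev/null && python3 g.py 7.5 i && python3 -m pendant '[25,0,-0.02,0,0,0,-0.084]' >/dev/null && python3 g.py 7.5 i && python3 -m pendant '[25,0,-0.02,0,0,0,-0.084]' >/dev/null && python3 g.py 7.5 i && python3 -m pendant '[25,0,-0.02,0,0,0,-0.084]' >/dev/null && python3 g.py 7.5 i
```

```text
t 5.00 push 4.73 rad -1.73 z 1.06 ang 52.12 r 85.2 z 0.0904
t 5.20 push 4.52 rad -2.67 z 0.68 ang 53.74 r 85.3 z 0.0904
t 5.30 push 4.45 rad -1.56 z 0.92 ang 54.51 r 85.3 z 0.0904
t 5.40 push 5.20 rad -1.87 z 0.44 ang 55.31 r 85.3 z 0.0904
t 5.50 push 3.85 rad -2.40 z 1.83 ang 56.08 r 85.3 z 0.0904
t 5.60 push 4.07 rad -1.67 z -0.05 ang 56.82 r 85.4 z 0.0904
t 5.70 push 4.97 rad -2.58 z 0.55 ang 57.54 r 85.4 z 0.0904
t 5.80 push 4.19 rad -1.83 z 0.73 ang 58.21 r 85.4 z 0.0904
t 5.90 push 4.80 rad -2.85 z 0.99 ang 58.89 r 85.4 z 0.0904
```

```bash
python3 -m pendant '[25,-0.001,-0.02,0,0,0,-0.084]' >/dev/null && python3 g.py 7 i && python3 -m pendant '[25,0,-0.02,0,0,0,-0.084]' >/dev/null && python3 g.py 7 i && python3 -m pendant '[25,-0.001,-0.02,0,0,0,-0.084]' >/dev/null && python3 g.py 7 i && python3 -m pendant '[25,0,-0.02,0,0,0,-0.084]' >/dev/null && python3 g.py 7 i && python3 -m pendant '[25,-0.001,-0.02,0,0,0,-0.084]' >/dev/null && python3 g.py 7 i && python3 -m pendant '[25,0,-0.02,0,0,0,-0.084]' >/dev/null && python3 g.py 7 i && python3 -m pendant '[25,-0.001,-0.02,0,0,0,-0.084]' >/dev/null && python3 g.py 7 i && python3 -m pendant '[25,0,-0.02,0,0,0,-0.084]' >/dev/null && python3 g.py 7 i && python3 -m pendant '[25,0,-0.02,0,0,0,-0.084]' >/dev/null && python3 g.py 7 i && python3 -m pendant '[25,0,-0.02,0,0,0,-0.084]' >/dev/null && python3 g.py 7 i && python3 -m pendant '[25,0,-0.02,0,0,0,-0.084]' >/dev/null && python3 g.py 7 i && python3 -m pendant '[25,-0.001,-0.02,0,0,0,-0.084]' >/dev/null && python3 g.py 7 i && python3 -m pendant '[25,0,-0.02,0,0,0,-0.084]' >/dev/null && python3 g.py 7 i && python3 -m pendant '[25,0,-0.02,0,0,0,-0.084]' >/dev/null && python3 g.py 7 i && python3 -m pendant '[25,0,-0.02,0,0,0,-0.084]' >/dev/null && python3 g.py 7 i && python3 -m pendant '[25,0,-0.02,0,0,0,-0.084]' >/dev/null && python3 g.py 7 i
```

```text
t 6.00 push 4.88 rad -2.75 z 0.58 ang 59.56 r 85.4 z 0.0904
t 6.10 push 4.36 rad -1.56 z -0.53 ang 60.22 r 85.4 z 0.0904
t 6.20 push 4.74 rad -1.80 z 0.65 ang 60.90 r 85.4 z 0.0904
t 6.30 push 4.56 rad -2.58 z 0.31 ang 61.55 r 85.4 z 0.0904
t 6.40 push 4.35 rad -1.37 z -0.35 ang 62.24 r 85.4 z 0.0904
t 6.50 push 4.78 rad -1.37 z -0.34 ang 62.90 r 85.4 z 0.0904
t 6.60 push 4.31 rad -1.76 z 1.09 ang 63.56 r 85.3 z 0.0904
t 6.70 push 5.18 rad -2.97 z 0.27 ang 64.25 r 85.4 z 0.0904
t 6.80 push 5.55 rad -1.92 z 0.66 ang 64.94 r 85.4 z 0.0904
t 6.90 push 3.83 rad -1.74 z 0.72 ang 65.60 r 85.4 z 0.0904
t 7.00 push 4.30 rad -1.89 z 0.93 ang 66.27 r 85.4 z 0.0904
t 7.10 push 4.11 rad -1.96 z -0.53 ang 66.95 r 85.4 z 0.0904
t 7.20 push 4.71 rad -2.24 z 0.46 ang 67.63 r 85.4 z 0.0904
t 7.30 push 5.25 rad -1.57 z -0.02 ang 68.29 r 85.4 z 0.0904
t 7.40 push 4.09 rad -2.33 z 0.03 ang 68.98 r 85.3 z 0.0904
t 7.50 push 4.06 rad -1.30 z 0.62 ang 69.64 r 85.4 z 0.0904
```

```bash
python3 -m pendant '[25,-0.001,-0.02,0,0,0,-0.084]' >/dev/null && python3 g.py 7 i && python3 -m pendant '[25,0,-0.02,0,0,0,-0.084]' >/dev/null && python3 g.py 7 i && python3 -m pendant '[25,-0.001,-0.02,0,0,0,-0.084]' >/dev/null && python3 g.py 7 i && python3 -m pendant '[25,0,-0.02,0,0,0,-0.084]' >/dev/null && python3 g.py 7 i && python3 -m pendant '[25,-0.001,-0.02,0,0,0,-0.084]' >/dev/null && python3 g.py 7 i && python3 -m pendant '[25,0,-0.02,0,0,0,-0.084]' >/dev/null && python3 g.py 7 i && python3 -m pendant '[25,0,-0.02,0,0,0,-0.084]' >/dev/null && python3 g.py 7 i && python3 -m pendant '[25,0,-0.02,0,0,0,-0.084]' >/dev/null && python3 g.py 7 i && python3 -m pendant '[25,0,-0.02,0,0,0,-0.084]' >/dev/null && python3 g.py 7 i && python3 -m pendant '[25,0,-0.02,0,0,0,-0.084]' >/dev/null && python3 g.py 7 i && python3 -m pendant '[25,0,-0.02,0,0,0,-0.084]' >/dev/null && python3 g.py 7 i && python3 -m pendant '[25,-0.001,-0.02,0,0,0,-0.084]' >/dev/null && python3 g.py 7 i && python3 -m pendant '[25,0,-0.02,0,0,0,-0.084]' >/dev/null && python3 g.py 7 i && python3 -m pendant '[25,0,-0.02,0,0,0,-0.084]' >/dev/null && python3 g.py 7 i && python3 -m pendant '[25,0,-0.02,0,0,0,-0.084]' >/dev/null && python3 g.py 7 i && python3 -m pendant '[25,0,-0.02,0,0,0,-0.084]' >/dev/null && python3 g.py 7 i && python3 -m pendant '[25,0,-0.02,0,0,0,-0.084]' >/dev/null && python3 g.py 7 i && python3 -m pendant '[25,0,-0.02,0,0,0,-0.084]' >/dev/null && python3 g.py 7 i
```

```text
t 7.60 push 3.93 rad -0.71 z 0.48 ang 70.30 r 85.3 z 0.0904
t 7.70 push 5.18 rad -1.48 z -0.79 ang 70.98 r 85.3 z 0.0904
t 7.80 push 4.46 rad -0.68 z -1.00 ang 71.66 r 85.3 z 0.0904
t 7.90 push 4.07 rad -0.82 z -0.97 ang 72.34 r 85.3 z 0.0904
t 8.00 push 5.29 rad -0.42 z 0.23 ang 72.99 r 85.3 z 0.0903
t 8.10 push 4.89 rad -0.16 z -0.09 ang 73.67 r 85.3 z 0.0904
t 8.20 push 4.56 rad -0.25 z -0.34 ang 74.35 r 85.3 z 0.0904
t 8.30 push 4.99 rad 0.09 z 0.83 ang 75.01 r 85.3 z 0.0904
t 8.40 push 5.20 rad -0.05 z 0.25 ang 75.69 r 85.3 z 0.0904
t 8.50 push 5.05 rad 0.28 z 0.23 ang 76.37 r 85.3 z 0.0904
t 8.60 push 5.70 rad -0.65 z -0.12 ang 77.03 r 85.3 z 0.0904
t 8.70 push 4.66 rad 0.97 z -0.61 ang 77.71 r 85.3 z 0.0904
t 8.80 push 5.05 rad 0.00 z -0.62 ang 78.38 r 85.3 z 0.0904
t 8.90 push 4.92 rad 0.36 z 0.21 ang 79.06 r 85.3 z 0.0904
t 9.00 push 4.57 rad 0.35 z -0.15 ang 79.73 r 85.3 z 0.0904
t 9.10 push 4.26 rad 1.70 z -0.48 ang 80.40 r 85.3 z 0.0904
t 9.20 push 5.48 rad 1.45 z -0.98 ang 81.08 r 85.3 z 0.0904
t 9.30 push 3.34 rad 0.76 z 0.13 ang 81.76 r 85.3 z 0.0904
```

```bash
python3 -m pendant '[25,0,-0.02,0,0,0,-0.084]' >/dev/null && python3 g.py 7 i && python3 -m pendant '[25,0,-0.02,0,0,0,-0.084]' >/dev/null && python3 g.py 7 i && python3 -m pendant '[25,0,-0.02,0,0,0,-0.084]' >/dev/null && python3 g.py 7 i && python3 -m pendant '[25,0,-0.02,0,0,0,-0.084]' >/dev/null && python3 g.py 7 i && python3 -m pendant '[25,0,-0.02,0,0,0,-0.084]' >/dev/null && python3 g.py 7 i && python3 -m pendant '[25,0,-0.02,0,0,0,-0.084]' >/dev/null && python3 g.py 7 i && python3 -m pendant '[25,0,-0.02,0,0,0,-0.084]' >/dev/null && python3 g.py 7 i && python3 -m pendant '[25,0,-0.02,0,0,0,-0.084]' >/dev/null && python3 g.py 7 i && python3 -m pendant '[25,0,-0.02,0,0,0,-0.084]' >/dev/null && python3 g.py 7 i && python3 -m pendant '[25,0,-0.02,0,0,0,-0.084]' >/dev/null && python3 g.py 7 i && python3 -m pendant '[25,0,-0.02,0,0,0,-0.084]' >/dev/null && python3 g.py 7 i && python3 -m pendant '[25,0,-0.02,0,0,0,-0.084]' >/dev/null && python3 g.py 7 i && python3 -m pendant '[25,0,-0.02,0,0,0,-0.084]' >/dev/null && python3 g.py 7 i && python3 -m pendant '[25,0,-0.02,0,0,0,-0.084]' >/dev/null && python3 g.py 7 i && python3 -m pendant '[25,0,-0.02,0,0,0,-0.084]' >/dev/null && python3 g.py 7 i && python3 -m pendant '[25,0,-0.02,0,0,0,-0.084]' >/dev/null && python3 g.py 7 i && python3 -m pendant '[25,0,-0.02,0,0,0,-0.084]' >/dev/null && python3 g.py 7 i && python3 -m pendant '[25,0,-0.02,0,0,0,-0.084]' >/dev/null && python3 g.py 7 i
```

```text
t 9.40 push 5.09 rad 0.50 z -0.99 ang 82.43 r 85.3 z 0.0904
t 9.50 push 4.62 rad 0.36 z -1.09 ang 83.10 r 85.3 z 0.0904
t 9.60 push 5.64 rad 0.70 z -1.67 ang 83.79 r 85.3 z 0.0903
t 9.70 push 4.82 rad 1.06 z -0.80 ang 84.45 r 85.3 z 0.0903
t 9.80 push 5.02 rad 0.33 z -0.54 ang 85.11 r 85.3 z 0.0904
t 9.90 push 5.48 rad -0.31 z -1.44 ang 85.80 r 85.3 z 0.0903
t 10.00 push 6.08 rad 0.39 z -1.43 ang 86.47 r 85.2 z 0.0903
t 10.10 push 5.16 rad 0.41 z -1.16 ang 87.13 r 85.3 z 0.0904
t 10.20 push 4.86 rad 1.64 z -2.01 ang 87.81 r 85.3 z 0.0904
t 10.30 push 4.62 rad -0.37 z -0.71 ang 88.47 r 85.3 z 0.0904
t 10.40 push 3.96 rad -0.12 z -1.34 ang 89.15 r 85.3 z 0.0903
t 10.50 push 4.69 rad 0.35 z -2.05 ang 89.83 r 85.3 z 0.0904
t 10.60 push 4.25 rad 0.03 z -1.50 ang 90.50 r 85.3 z 0.0904
t 10.70 push 4.44 rad -0.53 z -1.43 ang 91.17 r 85.3 z 0.0903
t 10.80 push 6.19 rad -1.32 z -1.62 ang 91.85 r 85.3 z 0.0903
t 10.90 push 5.29 rad -0.76 z -1.44 ang 92.52 r 85.3 z 0.0903
t 11.00 push 4.68 rad -0.19 z -0.59 ang 93.18 r 85.3 z 0.0903
t 11.10 push 4.53 rad -1.86 z -1.72 ang 93.86 r 85.3 z 0.0903
```

```bash
python3 -m pendant '[25,0,-0.02,0,0,0,-0.084]' >/dev/null && python3 g.py 7 i && python3 -m pendant '[25,0,-0.02,0,0,0,-0.084]' >/dev/null && python3 g.py 7 i && python3 -m pendant '[25,0,-0.02,0,0,0,-0.084]' >/dev/null && python3 g.py 7 i && python3 -m pendant '[25,0,-0.02,0,0,0,-0.084]' >/dev/null && python3 g.py 7 i && python3 -m pendant '[25,0,-0.02,0,0,0,-0.084]' >/dev/null && python3 g.py 7 i && python3 -m pendant '[25,0,-0.02,0,0,0,-0.084]' >/dev/null && python3 g.py 7 i && python3 -m pendant '[25,0,-0.02,0,0,0,-0.084]' >/dev/null && python3 g.py 7 i && python3 -m pendant '[25,0,-0.02,0,0,0,-0.084]' >/dev/null && python3 g.py 7 i && python3 -m pendant '[25,0,-0.02,0,0,0,-0.084]' >/dev/null && python3 g.py 7 i && python3 -m pendant '[25,0,-0.02,0,0,0,-0.084]' >/dev/null && python3 g.py 7 i && python3 -m pendant '[25,0,-0.02,0,0,0,-0.084]' >/dev/null && python3 g.py 7 i && python3 -m pendant '[25,0,-0.02,0,0,0,-0.084]' >/dev/null && python3 g.py 7 i && python3 -m pendant '[25,0,-0.02,0,0,0,-0.084]' >/dev/null && python3 g.py 7 i && python3 -m pendant '[25,0,-0.02,0,0,0,-0.084]' >/dev/null && python3 g.py 7 i && python3 -m pendant '[25,0,-0.02,0,0,0,-0.084]' >/dev/null && python3 g.py 7 i && python3 -m pendant '[25,0,-0.02,0,0,0,-0.084]' >/dev/null && python3 g.py 7 i && python3 -m pendant '[25,0,-0.02,0,0,0,-0.084]' >/dev/null && python3 g.py 7 i && python3 -m pendant '[25,0,-0.02,0,0,0,-0.084]' >/dev/null && python3 g.py 7 i
```

```text
t 11.20 push 4.61 rad -0.73 z -1.55 ang 94.54 r 85.3 z 0.0903
t 11.30 push 4.99 rad -1.38 z -2.19 ang 95.21 r 85.3 z 0.0903
t 11.40 push 4.58 rad -0.92 z -1.65 ang 95.88 r 85.3 z 0.0903
t 11.50 push 4.40 rad -0.77 z -1.77 ang 96.55 r 85.3 z 0.0903
t 11.60 push 4.74 rad -1.93 z -0.79 ang 97.21 r 85.3 z 0.0903
t 11.70 push 4.26 rad -0.69 z -1.49 ang 97.88 r 85.3 z 0.0903
t 11.80 push 4.03 rad -1.58 z -1.07 ang 98.58 r 85.3 z 0.0903
t 11.90 push 4.17 rad -1.89 z -0.83 ang 99.23 r 85.3 z 0.0903
t 12.00 push 4.49 rad -2.36 z -2.64 ang 99.92 r 85.3 z 0.0903
t 12.10 push 4.62 rad -1.70 z -1.43 ang 100.58 r 85.3 z 0.0903
t 12.20 push 4.18 rad -2.74 z -0.76 ang 101.27 r 85.3 z 0.0903
t 12.30 push 4.88 rad -2.68 z -1.83 ang 101.92 r 85.3 z 0.0903
t 12.40 push 4.58 rad -3.02 z -1.37 ang 102.58 r 85.3 z 0.0903
t 12.50 push 4.37 rad -2.25 z -0.79 ang 103.26 r 85.3 z 0.0903
t 12.60 push 5.13 rad -2.52 z -1.14 ang 103.92 r 85.3 z 0.0903
t 12.70 push 5.21 rad -2.83 z -1.69 ang 104.60 r 85.3 z 0.0903
t 12.80 push 4.27 rad -3.19 z -1.36 ang 105.25 r 85.3 z 0.0903
t 12.90 push 4.82 rad -2.86 z -2.01 ang 105.93 r 85.3 z 0.0903
```

```bash
python3 -m pendant '[25,0,-0.02,0,0,0,-0.084]' >/dev/null && python3 g.py 7 i && python3 -m pendant '[25,0,-0.02,0,0,0,-0.084]' >/dev/null && python3 g.py 7 i && python3 -m pendant '[25,0,-0.02,0,0,0,-0.084]' >/dev/null && python3 g.py 7 i && python3 -m pendant '[25,0,-0.02,0,0,0,-0.084]' >/dev/null && python3 g.py 7 i && python3 -m pendant '[25,0,-0.02,0,0,0,-0.084]' >/dev/null && python3 g.py 7 i && python3 -m pendant '[25,0,-0.02,0,0,0,-0.084]' >/dev/null && python3 g.py 7 i && python3 -m pendant '[25,0,-0.02,0,0,0,-0.084]' >/dev/null && python3 g.py 7 i && python3 -m pendant '[25,0,-0.02,0,0,0,-0.084]' >/dev/null && python3 g.py 7 i && python3 -m pendant '[25,0,-0.02,0,0,0,-0.084]' >/dev/null && python3 g.py 7 i && python3 -m pendant '[25,0,-0.02,0,0,0,-0.084]' >/dev/null && python3 g.py 7 i && python3 -m pendant '[25,0,-0.02,0,0,0,-0.084]' >/dev/null && python3 g.py 7 i && python3 -m pendant '[25,0,-0.02,0,0,0,-0.084]' >/dev/null && python3 g.py 7 i && python3 -m pendant '[25,0,-0.02,0,0,0,-0.084]' >/dev/null && python3 g.py 7 i && python3 -m pendant '[25,0,-0.02,0,0,0,-0.084]' >/dev/null && python3 g.py 7 i && python3 -m pendant '[25,0,-0.02,0,0,0,-0.084]' >/dev/null && python3 g.py 7 i && python3 -m pendant '[25,0,-0.02,0,0,0,-0.084]' >/dev/null && python3 g.py 7 i && python3 -m pendant '[25,0,-0.02,0,0,0,-0.084]' >/dev/null && python3 g.py 7 i && python3 -m pendant '[25,0,-0.02,0,0,0,-0.084]' >/dev/null && python3 g.py 7 i
```

```text
t 13.00 push 4.73 rad -3.05 z -0.22 ang 106.62 r 85.3 z 0.0903
t 13.10 push 4.70 rad -2.92 z -0.96 ang 107.27 r 85.3 z 0.0903
t 13.20 push 3.60 rad -4.19 z -1.56 ang 107.92 r 85.3 z 0.0903
t 13.30 push 3.82 rad -4.08 z -0.78 ang 108.60 r 85.3 z 0.0903
t 13.40 push 4.21 rad -4.89 z -0.86 ang 109.26 r 85.3 z 0.0903
t 13.50 push 3.98 rad -3.39 z -1.18 ang 109.94 r 85.3 z 0.0903
t 13.60 push 5.92 rad -3.19 z -0.66 ang 110.49 r 85.3 z 0.0903
t 13.70 push 7.70 rad -3.58 z 0.90 ang 110.96 r 85.2 z 0.0904
```

Contact with the buffer is building from about 110°. I'll go on in half-millimetre steps.

```bash
python3 -m pendant '[25,0,-0.01,0,0,0,-0.042]' >/dev/null && python3 g.py 10 i && python3 -m pendant '[25,0,-0.01,0,0,0,-0.042]' >/dev/null && python3 g.py 10 i
```

```text
t 13.80 push 8.10 rad -4.13 z 1.08 ang 111.14 r 85.2 z 0.0904
t 13.90 push 8.52 rad -3.62 z 1.68 ang 111.35 r 85.2 z 0.0904
```

```bash
python3 -m pendant '[25,0,-0.01,0,0,0,-0.042]' >/dev/null && python3 g.py 9.6 i && python3 -m pendant '[25,0,-0.01,0,0,0,-0.042]' >/dev/null && python3 g.py 9.6 i&& python3 -m pendant '[25,0,-0.01,0,0,0,-0.042]' >/dev/null && python3 g.py 9.6 i
```

```text
t 14.00 push 10.08 rad -4.48 z 1.92 ang 111.58 r 85.2 z 0.0904
```

```bash
python3 -m pendant '[25,0,-0.008,0,0,0,-0.034]' >/dev/null && python3 g.py 9.6 i ; python3 -m pendant '[25,0,0,0,0,0,0]' >/dev/null ; python3 g.py 9.6 i;python3 -m pendant '[25,0,0,0,0,0,0]' >/dev/null ; python3 g.py 9.6 i
```

```text
t 14.10 push 10.61 rad -4.18 z 2.27 ang 111.74 r 85.1 z 0.0904
t 14.20 push 8.99 rad -4.55 z 2.34 ang 111.75 r 85.1 z 0.0904
t 14.30 push 9.58 rad -3.16 z 2.04 ang 111.76 r 85.1 z 0.0903
```

Seated: the push is 10.6 N moving (about 5.9 N over friction) and 9.6 N at rest. Now I'll back off, open and rise.

```bash
python3 -m pendant '[25,0,0.02,0,0,0,0,25,0,0.02,0,0,0,0,25,0,0.02,0,0,0,0,45,0,0.01,0,0,0,0,45,0,0,0,0,0,0]' >/dev/null; python3 g.py 9.6 i
python3 -m pendant '[45,0,0,-0.2,0,0,0,45,0,0,-0.4,0,0,0,45,0,0,-0.5,0,0,0,45,0,0,-0.5,0,0,0,45,0,0,-0.4,0,0,0,45,0,0,0,0,0,0]' ; python3 g.py 9.6 i
python3 - <<'E'
from rig import *
from h import *
im=get_image("side");cv2.imwrite("pics/s2.png",im["frame"][:,:,::-1])
P=cloud(im);d=im["depth"];h=cv2.cvtColor(im["frame"],cv2.COLOR_RGB2HSV);S=h[...,1]>120;H=h[...,0]
ok=(P[...,2]>.085)&(P[...,2]<.135)&(d>0)&(P[...,0]>.3)&(P[...,0]<.7)
comps(P,d,ok&S&((H<6)|(H>174)),8)
comps(P,d,ok&S&(H>45)&(H<85),8)
plan([.4715,-.0565,.17],-77.3); print(observe()["q"])
E
```

```text
t 14.80 push 0.13 rad -0.25 z -0.92 ang 110.55 r 85.9 z 0.0900
time_s: 15.4
position: [0.5274, 0.1917, 0.1936]
tool_rot: [[-0.383, 0.924, 0.006], [0.924, 0.383, 0.001], [-0.001, 0.005, -1.0]]
ft_force: [0.9, 0.3, -0.0]
grip_width: 0.0449
t 15.40 push 0.95 rad -0.09 z 0.01 ang 109.58 r 85.5 z 0.1936
[274. 175.] 81 [0.5256 0.1873 0.1134] [0.517 0.181 0.086] [0.535 0.2   0.132]
[192.  12.] 8 [0.5635 1.4816 0.1075] [0.555 1.465 0.104] [0.572 1.493 0.114]
[193.  21.] 12 [0.5513 1.4094 0.0933] [0.545 1.385 0.086] [0.557 1.445 0.099]
[220.  97.] 76 [0.4929 0.696  0.0994] [0.456 0.658 0.086] [0.532 0.745 0.12 ]
[208. 102.] 20 [0.4412 0.668  0.1049] [0.427 0.647 0.095] [0.453 0.687 0.113]
[222. 104.] 29 [0.4894 0.6563 0.092 ] [0.474 0.64  0.085] [0.501 0.69  0.101]
[253. 103.] 33 [0.5967 0.619  0.0919] [0.586 0.605 0.085] [0.608 0.633 0.1  ]
[209. 109.] 11 [0.4378 0.6429 0.0931] [0.425 0.629 0.087] [0.451 0.659 0.098]
[212. 113.] 17 [0.4419 0.6155 0.0888] [0.43  0.606 0.085] [0.451 0.624 0.094]
[286. 238.] 54 [ 0.4676 -0.0608  0.1139] [ 0.463 -0.066  0.086] [ 0.475 -0.049  0.132]
pos [0.5267 0.1916 0.1916] yaw_y 22.55 tool d units50mm [-4.159 -2.923  0.428] wz units 12.481 t 15.45
[ 7.88665114e+00  2.45710204e+01  7.66719022e+01  3.26555616e-03
  7.86117393e+01 -1.46599192e+01]
```

View pics/s2.png

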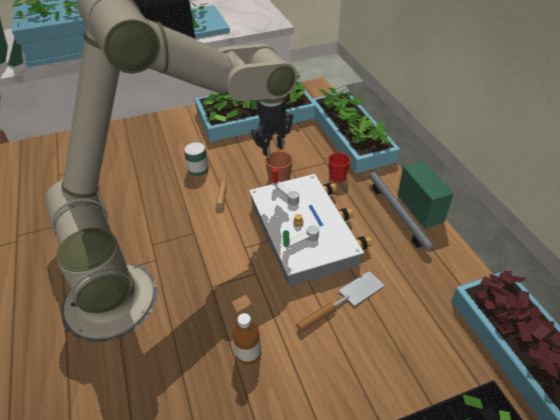

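The side view shows the red grip at (274,175), which puts the lever at 109°. The bystanders have not moved. Next I'll go over the green grip.

```bash
python3 -m pendant '[45,-0.6,-0.42,0,0,0,0,45,-0.7,-0.49,0,0,0,0,45,-0.7,-0.49,0,0,0,0,45,-0.7,-0.49,0,0,0,0,45,-0.7,-0.49,0,0,0,0,45,-0.7,-0.49,0,0,0,0,45,0,0,0,0,0,0.9,45,0,0,0,0,0,0.96,45,0,0,0,0,0,0.96,45,0,0,0,0,0,0.96,45,0,0,0,0,0,0.96,45,0,0,0,0,0,0.96]' >/dev/null
python3 -m pendant '[45,0,0,0,0,0,0.96,45,0,0,0,0,0,0.96,45,0,0,0,0,0,0.96,45,0,0,0,0,0,0.96,45,0,0,0,0,0,0.96,45,0,0,0,0,0,0.96,45,0,0,0,0,0,0.96,45,0,0,0,0,0,0]'
python3 - <<'E'
from rig import *
from h import *
im=get_image("wrist");cv2.imwrite("pics/w3.png",im["frame"][:,:,::-1])
P=cloud(im);d=im["depth"];h=cv2.cvtColor(im["frame"],cv2.COLOR_RGB2HSV);S=h[...,1]>100;H=h[...,0]
ok=(P[...,2]>.123)&(P[...,2]<.135)&(d>0)
comps(P,d,ok&S&(H>45)&(H<85),20)
comps(P,d,(P[...,2]>.087)&(P[...,2]<.094)&(h[...,1]<70),80)
plan([.4715,-.0565,.17],-77.3); print(observe()["q"])
E
```

```text
time_s: 17.45
position: [0.472, -0.0526, 0.1894]
tool_rot: [[0.974, 0.227, -0.002], [0.227, -0.974, 0.001], [-0.002, -0.001, -1.0]]
ft_force: [0.2, -0.2, 0.5]
grip_width: 0.0448
[277. 225.] 679 [ 0.4718 -0.0564  0.1295] [ 0.463 -0.065  0.123] [ 0.479 -0.048  0.132]
[36. 18.] 2116 [0.5518 0.1076 0.0909] [0.539 0.093 0.087] [0.565 0.126 0.094]
[281.  75.] 2415 [ 0.5537 -0.04    0.0909] [ 0.537 -0.057  0.088] [ 0.57  -0.023  0.093]
pos [ 0.4721 -0.0527  0.1896] yaw_y -76.66 tool d units50mm [-0.028  0.072  0.392] wz units 0.08 t 17.5
[-2.06888361e+01  1.65744896e+01  8.98150894e+01  1.09964910e-03
  7.37117612e+01  5.59674890e+01]
```

View pics/w3.png

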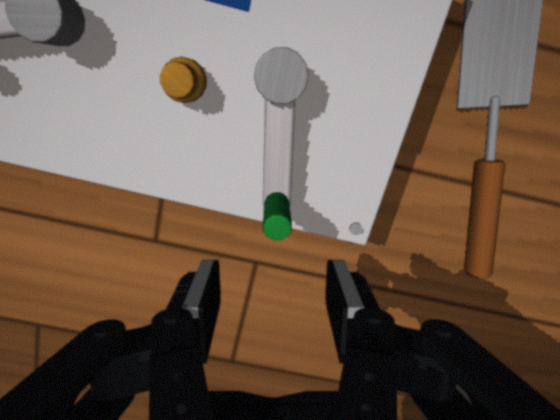

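The wrist view shows the green grip at (277,222), its hub at (281,75) and the connector at (182,80). The grip is at (0.472, -0.056), radius 84 mm at 192°, as expected.

```bash
sed -i 's/\.5545,-\.0380/.554,-.039/' g.py
python3 -m pendant '[45,-0.01,0.075,0,0,0,0.05,45,0,0,0.5,0,0,0,45,0,0,0.6,0,0,0,45,0,0,0.5,0,0,0,45,0,0,0.25,0,0,0,45,0,0,0.1,0,0,0,25,0,0,0.03,0,0,0,25,0,0,0,0,0,0,25,0,0,0,0,0,0,25,0,0,0,0,0,0]'; python3 g.py 9 s
python3 -m pendant '[25,0.0,0.02,0,0,0,-0.084,25,0,0.02,0,0,0,-0.084,25,0,0.02,0,0,0,-0.084]'>/dev/null;  python3 g.py 9 s
python3 -m pendant '[25,0.0,0.02,0,0,0,-0.084]'>/dev/null;  python3 g.py 9 s
python3 -m pendant '[25,0.0,0.02,0,0,0,-0.084]'>/dev/null;  python3 g.py 9 s && python3 -m pendant '[25,0.0,0.02,0,0,0,-0.084]'>/dev/null;  python3 g.py 9 s
```

```text
time_s: 18.5
position: [0.4732, -0.0567, 0.0919]
tool_rot: [[0.975, 0.222, 0.001], [0.222, -0.975, -0.0], [0.001, 0.001, -1.0]]
ft_force: [-0.5, 0.0, -0.3]
grip_width: 0.0253
t 18.50 push -0.13 rad -0.44 z 0.29 ang -167.65 r 82.8 z 0.0919
t 18.80 push -3.71 rad 1.62 z -1.60 ang -165.92 r 82.9 z 0.0915
t 18.90 push -3.75 rad 1.17 z -3.96 ang -165.19 r 82.9 z 0.0915
t 19.00 push -4.03 rad 0.71 z -3.22 ang -164.41 r 82.9 z 0.0915
t 19.10 push -4.72 rad 0.86 z -3.56 ang -163.67 r 83.0 z 0.0914
```

```bash
python3 -m pendant '[25,0.0,0.02,0,0,0,-0.084]'>/dev/null;  python3 g.py 8 s && python3 -m pendant '[25,0.0,0.02,0,0,0,-0.084]'>/dev/null &&  python3 g.py 8 s && python3 -m pendant '[25,0.0,0.02,0,0,0,-0.084]'>/dev/null &&  python3 g.py 8 s && python3 -m pendant '[25,0.0,0.02,0,0,0,-0.084]'>/dev/null &&  python3 g.py 8 s && python3 -m pendant '[25,0.0,0.02,0,0,0,-0.084]'>/dev/null &&  python3 g.py 8 s && python3 -m pendant '[25,0.0,0.02,0,0,0,-0.084]'>/dev/null &&  python3 g.py 8 s && python3 -m pendant '[25,0.0,0.02,0,0,0,-0.084]'>/dev/null &&  python3 g.py 8 s && python3 -m pendant '[25,0.0,0.02,0,0,0,-0.084]'>/dev/null &&  python3 g.py 8 s && python3 -m pendant '[25,0.0,0.02,0,0,0,-0.084]'>/dev/null &&  python3 g.py 8 s && python3 -m pendant '[25,0.0,0.02,0,0,0,-0.084]'>/dev/null &&  python3 g.py 8 s && python3 -m pendant '[25,0.0,0.02,0,0,0,-0.084]'>/dev/null &&  python3 g.py 8 s && python3 -m pendant '[25,0.0,0.02,0,0,0,-0.084]'>/dev/null &&  python3 g.py 8 s
```

```text
t 19.20 push -4.64 rad 0.37 z -3.44 ang -162.91 r 83.0 z 0.0914
t 19.30 push -3.55 rad 1.18 z -3.55 ang -162.22 r 83.0 z 0.0913
t 19.40 push -4.15 rad 0.76 z -3.97 ang -161.50 r 83.0 z 0.0913
t 19.50 push -3.89 rad 1.50 z -3.73 ang -160.80 r 83.0 z 0.0913
t 19.60 push -4.57 rad 1.03 z -4.24 ang -160.10 r 83.0 z 0.0913
t 19.70 push -4.64 rad 0.76 z -2.97 ang -159.42 r 83.0 z 0.0913
t 19.80 push -3.76 rad 1.58 z -3.67 ang -158.72 r 83.0 z 0.0913
t 19.90 push -4.05 rad 0.97 z -3.51 ang -158.05 r 83.0 z 0.0913
t 20.00 push -3.04 rad 1.00 z -2.65 ang -157.35 r 83.0 z 0.0913
t 20.10 push -3.77 rad 0.97 z -3.73 ang -156.65 r 83.0 z 0.0913
t 20.20 push -4.34 rad 1.28 z -2.97 ang -155.97 r 83.0 z 0.0913
t 20.30 push -4.30 rad 1.28 z -4.07 ang -155.27 r 83.0 z 0.0913
```

The selector is past the interlock and the push has stayed at friction level. I'll swing faster from here.

```bash
python3 -m pendant '[25,0.001,0.058,0,0,0,-0.25,25,0.001,0.058,0,0,0,-0.25,25,0.001,0.058,0,0,0,-0.25,25,0.001,0.058,0,0,0,-0.25,25,0.001,0.058,0,0,0,-0.25,25,0.001,0.058,0,0,0,-0.25]'>/dev/null;  python3 g.py 8 s && python3 -m pendant '[25,0.001,0.058,0,0,0,-0.25,25,0.001,0.058,0,0,0,-0.25,25,0.001,0.058,0,0,0,-0.25,25,0.001,0.058,0,0,0,-0.25,25,0.001,0.058,0,0,0,-0.25,25,0.001,0.058,0,0,0,-0.25]'>/dev/null;  python3 g.py 8 s && python3 -m pendant '[25,0.001,0.058,0,0,0,-0.25,25,0.001,0.058,0,0,0,-0.25,25,0.001,0.058,0,0,0,-0.25,25,0.001,0.058,0,0,0,-0.25,25,0.001,0.058,0,0,0,-0.25,25,0.001,0.058,0,0,0,-0.25]'>/dev/null;  python3 g.py 8 s; python3 -c "
from h import *;plan([0,0,0.09])"
```

```text
t 20.90 push -4.95 rad 1.63 z -2.68 ang -143.31 r 83.0 z 0.0912
t 21.50 push -4.55 rad 1.55 z -2.44 ang -131.42 r 83.1 z 0.0911
t 22.10 push -3.59 rad 2.01 z -2.14 ang -119.53 r 83.1 z 0.0910
pos [ 0.5131 -0.1113  0.091 ] yaw_y -29.01 tool d units50mm [ -3.03  -10.053   0.038] wz units None t 22.1
```

```bash
python3 -m pendant '[25,0.001,0.058,0,0,0,-0.25,25,0.001,0.058,0,0,0,-0.25,25,0.001,0.058,0,0,0,-0.25,25,0.001,0.058,0,0,0,-0.25]'>/dev/null;  python3 g.py 8 s && python3 -m pendant '[25,0.0,0.02,0,0,0,-0.084,25,0.0,0.02,0,0,0,-0.084]'>/dev/null &&  python3 g.py 8 s && python3 -m pendant '[25,0.0,0.02,0,0,0,-0.084]'>/dev/null &&  python3 g.py 8 s && python3 -m pendant '[25,0.0,0.02,0,0,0,-0.084]'>/dev/null &&  python3 g.py 8 s && python3 -m pendant '[25,0.0,0.02,0,0,0,-0.084]'>/dev/null &&  python3 g.py 8 s && python3 -m pendant '[25,0.0,0.02,0,0,0,-0.084]'>/dev/null &&  python3 g.py 8 s && python3 -m pendant '[25,0.0,0.02,0,0,0,-0.084]'>/dev/null &&  python3 g.py 8 s && python3 -m pendant '[25,0.0,0.02,0,0,0,-0.084]'>/dev/null &&  python3 g.py 8 s && python3 -m pendant '[25,0.0,0.02,0,0,0,-0.084]'>/dev/null &&  python3 g.py 8 s && python3 -m pendant '[25,0.0,0.02,0,0,0,-0.084]'>/dev/null &&  python3 g.py 8 s && python3 -m pendant '[25,0.0,0.02,0,0,0,-0.084]'>/dev/null &&  python3 g.py 8 s && python3 -m pendant '[25,0.0,0.02,0,0,0,-0.084]'>/dev/null &&  python3 g.py 8 s && python3 -m pendant '[25,0.0,0.02,0,0,0,-0.084]'>/dev/null &&  python3 g.py 8 s
```

```text
t 22.50 push -4.82 rad 2.27 z -2.58 ang -111.57 r 83.1 z 0.0910
t 22.70 push -4.59 rad 1.19 z -1.42 ang -110.11 r 83.1 z 0.0910
t 22.80 push -3.86 rad 1.03 z 0.36 ang -109.37 r 83.1 z 0.0911
t 22.90 push -3.40 rad -0.05 z -0.99 ang -108.62 r 83.1 z 0.0911
t 23.00 push -2.99 rad -1.09 z -0.41 ang -107.88 r 83.1 z 0.0911
t 23.10 push -3.00 rad -0.77 z 0.48 ang -107.15 r 83.1 z 0.0911
t 23.20 push -3.97 rad -1.62 z 0.69 ang -106.44 r 83.0 z 0.0911
t 23.30 push -4.29 rad -1.12 z 1.57 ang -105.72 r 83.0 z 0.0912
t 23.40 push -5.25 rad -1.25 z 1.35 ang -105.01 r 83.1 z 0.0912
t 23.50 push -5.16 rad -2.58 z 1.77 ang -104.32 r 83.0 z 0.0912
t 23.60 push -4.56 rad -2.67 z 2.02 ang -103.63 r 83.0 z 0.0912
t 23.70 push -4.83 rad -1.55 z 1.33 ang -102.92 r 83.0 z 0.0912
t 23.80 push -5.74 rad -2.39 z 1.81 ang -102.23 r 83.0 z 0.0912
```

```bash
python3 -m pendant '[25,0.0,0.02,0,0,0,-0.084]'>/dev/null;  python3 g.py 9 s && python3 -m pendant '[25,0.0,0.02,0,0,0,-0.084]'>/dev/null &&  python3 g.py 9 s && python3 -m pendant '[25,0.0,0.02,0,0,0,-0.084]'>/dev/null &&  python3 g.py 9 s && python3 -m pendant '[25,0.0,0.02,0,0,0,-0.084]'>/dev/null &&  python3 g.py 9 s && python3 -m pendant '[25,0.0,0.02,0,0,0,-0.084]'>/dev/null &&  python3 g.py 9 s && python3 -m pendant '[25,0.0,0.02,0,0,0,-0.084]'>/dev/null &&  python3 g.py 9 s && python3 -m pendant '[25,0.0,0.02,0,0,0,-0.084]'>/dev/null &&  python3 g.py 9 s && python3 -m pendant '[25,0.0,0.02,0,0,0,-0.084]'>/dev/null &&  python3 g.py 9 s && python3 -m pendant '[25,0.0,0.02,0,0,0,-0.084]'>/dev/null &&  python3 g.py 9 s && python3 -m pendant '[25,0.0,0.02,0,0,0,-0.084]'>/dev/null &&  python3 g.py 9 s && python3 -m pendant '[25,0.0,0.02,0,0,0,-0.084]'>/dev/null &&  python3 g.py 9 s && python3 -m pendant '[25,0.0,0.02,0,0,0,-0.084]'>/dev/null &&  python3 g.py 9 s
```

```text
t 23.90 push -4.05 rad -2.53 z 2.78 ang -101.53 r 83.1 z 0.0912
t 24.00 push -4.58 rad -1.24 z 2.64 ang -100.83 r 83.0 z 0.0912
t 24.10 push -3.99 rad -2.05 z 2.51 ang -100.13 r 83.0 z 0.0912
t 24.20 push -5.53 rad -2.01 z 2.83 ang -99.45 r 83.1 z 0.0912
t 24.30 push -11.75 rad -1.97 z -0.45 ang -99.41 r 82.9 z 0.0911
```

It met a firm stop at 11.8 N. I'll let go and check.

```bash
python3 -m pendant '[25,0,0,0,0,0,0]'>/dev/null; python3 g.py 9 s
python3 -m pendant '[25,0,-0.03,0,0,0,0,25,0,-0.03,0,0,0,0,45,0,-0.01,0,0,0,0,45,0,0,0,0,0,0,45,0,0,0,0,0,0]' >/dev/null; python3 g.py 9 s
python3 -m pendant '[45,0,0,-0.2,0,0,0,45,0,0,-0.4,0,0,0,45,0,0,-0.5,0,0,0,45,0,0,-0.6,0,0,0,45,0,0,-0.6,0,0,0,45,0,0,-0.6,0,0,0,45,-0.5,0,0,0,0,0,45,-0.5,0,0,0,0,0,45,0,0,0,0,0,0]'
python3 - <<'E'
from rig import *
from h import *
for n in ["side","wrist","scene"]:
    im=get_image(n);cv2.imwrite(f"pics/{n}5.png",im["frame"][:,:,::-1])
    P=cloud(im);d=im["depth"];h=cv2.cvtColor(im["frame"],cv2.COLOR_RGB2HSV);S=h[...,1]>100;H=h[...,0]
    ok=(P[...,2]>.087)&(P[...,2]<.135)&(d>0)&(abs(P[...,0]-.55)<.15)&(abs(P[...,1]-.04)<.2)
    if n=="wrist": ok&=P[...,2]>.123
    print(n);comps(P,d,ok&S&(H>45)&(H<85),15);print('r')
    comps(P,d,ok&S&((H<6)|(H>174)),15)
E
```

```text
t 24.40 push -9.28 rad -1.37 z -0.05 ang -99.46 r 82.9 z 0.0911
t 24.90 push 1.21 rad 0.34 z 0.02 ang -100.93 r 83.0 z 0.0915
time_s: 25.8
position: [0.5298, -0.172, 0.2371]
tool_rot: [[0.159, 0.987, 0.001], [0.987, -0.159, -0.001], [-0.001, 0.001, -1.0]]
ft_force: [0.4, -0.2, 0.2]
grip_width: 0.045
side
[319. 249.] 67 [ 0.5327 -0.1269  0.1149] [ 0.527 -0.131  0.087] [ 0.54  -0.117  0.133]
r
[274. 175.] 80 [0.5256 0.1875 0.1132] [0.517 0.181 0.089] [0.535 0.202 0.133]
wrist
[270. 129.] 534 [ 0.5358 -0.1226  0.13  ] [ 0.528 -0.132  0.123] [ 0.544 -0.114  0.132]
r
scene
[209. 213.] 80 [ 0.5425 -0.1241  0.1161] [ 0.531 -0.13   0.088] [ 0.549 -0.118  0.135]
r
[334. 197.] 93 [0.5339 0.188  0.1157] [0.52  0.181 0.09 ] [0.541 0.198 0.134]
```

View pics/side5.png

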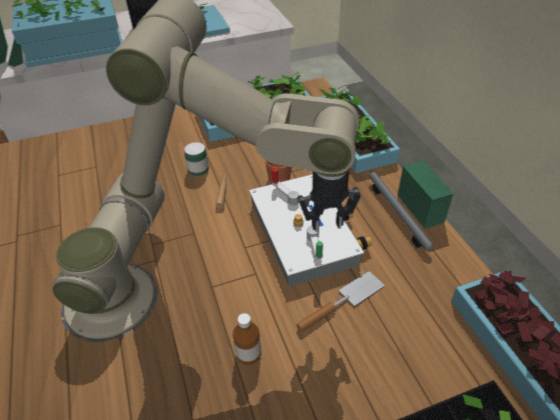

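View pics/scene5.png

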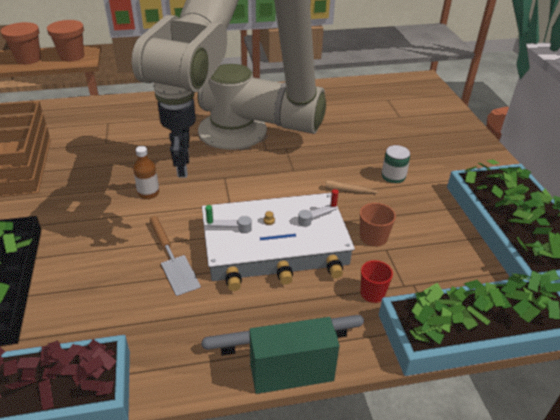

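```bash
python3 -c "
from rig import *
print(observe()['ft_force'],observe()['time_s']);print(close_job())"
```

```text
[-0.16544454  0.28727037  0.44553502] 25.95
the job is handed in; nothing more can be done
None
```

I set both levers in the order asked and let go of both. The job was handed in at 25.95 s, with the gripper clear and the wrist force near zero.

- **Isolator (red):** I swung it anticlockwise in 1 mm steps until the push rose steadily from its friction level of about 4.7 N. I stopped at 10.6 N, about 6 N over friction, which is within the 3–9 N seated range. The camera put the lever at about 109° afterwards, and it had not moved when I checked again at the end.
- **Selector (green):** It passed the interlock at friction level only, about 4 N. It then came up against a firm stop, where the push jumped from 5.5 N to 11.8 N with almost no further movement.
- **Bystanders:** Comparing pictures by eye, the connector, pot, trowel, dibber, tin, bottle and cup look unmoved.

**One disagreement:** the camera showed the selector turned about 66° instead of the nominal 68.75° (1.2 rad). The firm stop, and an end angle of about 257.7°, fit it being fully over if the lever had started slightly past off. My angle measurements are only good to about 1–2°, so I relied on the stop I felt.

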